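# Tip the mixing balls to the trough end, then take the lid off

## Task

Two steel mixing balls lie loose in the white dish with the orange end. With its loose clear lid staying on, pick the dish up by its sides, tip it orange end down until both balls have dropped into the trough at that end, and stand it flat on the bench again. Then lift the lid off by its knob and lay it flat on the bench beside the dish, knob up, with both balls still in the trough.

Things in the scene. Friction and masses are not known exactly. Their poses are not given: they have to be found in the camera images.
- dish: White dish, 124 (x) x 60 (y) x 27 mm, 5 mm walls, 0.22 kg. Origin: centre of underside, z up. Its -x end is orange and points to the robot within 26 degrees; inside it is a trough, x -57 to -39 mm, floor z 3 mm. The other floor slopes from z 8 mm at the trough to 3 mm at the +x wall. Grip across the 60 mm at mid-length, low on the walls. The blue-ended dish is not needed.
- lid: Clear lid, loose on the dish, 0.06 kg: plate 120 x 56 x 3 mm, 2 mm inside the dish's outline; 4 mm lip below with 1.5 mm play in the dish; black knob at the centre, 18 mm wide, 16 mm high. Origin: centre of the lip's underside, z up; knob z 7 to 23 mm. On the dish its origin is 23 mm above the dish's, on the bench at 0. The bench between the two dishes, round x 0.57, y 0.01, is free for it.
- ball_a: Steel ball, 14 mm, 11.5 g, loose in the dish; origin at its centre. Starts at the back (+x) wall; with the dish tipped orange end down by 12 to 30 degrees it rolls forward within a second and drops 5 mm into the trough, and stays there when the dish is level again: centre at dish x below -41 mm, z about 10 mm.
- ball_b: The second steel ball, the same as the first: 14 mm, origin at its centre.

How it is judged:
By the outcome, as a careful person would: the job done as asked, in the order asked, and still so for the second after the job is handed in, with the robot touching nothing.
It also fails if it takes over 56 s, if anything falls off the work surface, if the arm or the gripper's body presses on something with over 40 N, if the wrist force passes 120 N, or if a joint passes its speed limit or range.

## Robot

A 6-joint arm with a two-finger parallel gripper is mounted at the origin on a cart in front of the work surface, level with it; the furniture and walls round the work are solid. World frame = base frame: x ahead of the robot, y to its left, z up, the work surface at z = 0. Lengths are in m, angles in rad, forces in N, time in s.
With the tool pointing down it reaches from about 0.35 to 0.85 m from the base axis. Payload 8.1 kg.
Tool frame: the origin (TCP) lies at the very end of the fingers, on their centre line; the grasp point (between the pads) lies 19 mm behind it; z points along the fingers, y is the line along which they close (so a half turn about z gives the same grasp; the last joint's range is limited). The gripper opens to 93 mm and grips with 3 to 60 N. Pads are 15 mm wide; open, the fingers measure 128 mm over their backs; the gripper's body (75 mm by 188 mm) begins 65 mm behind the grasp point.
Start: joints at [-1.258, 0.13, 1.488, -0, 1.523, -0.085], TCP at [0.232, -0.553, 0.219] pointing down, gripper open.
Joint ranges: [-2.96, 2.96], [-0.89, 2.26], [0.02, 2.5], [-1.34, 4.48], [0, 2.73], [-2.66, 2.66]. Speed limits (rad/s): [2.39, 2.39, 2.79, 3.14, 3.14, 3.14].

## Interface

Orientations are given as a rotation vector (axis times angle).
In Python, from plant import robot gives the robot as it stands.
- The arm moves only by the tool play_rows, never from a script. Its argument "deltas" is one flat list of numbers, 5 for each row, row after row: the shift along the tool's x, y, z in mm, then the turn about the tool's z in degrees, then the finger opening in mm, from 0 to 93. A call has 1 to 10 rows; each row shifts and turns the commanded pose from where the row before left it, along the tool's axes as they then stand; what a row does not reach is not made up. A row lasts 1/12 s, in which the tool goes at most 41.7 mm and 7.16 degrees, less where a joint would pass 70% of its speed; a pose out of reach is approached as far as the arm can. A call with a gripper value outside its range is refused whole. The fingers move at their own pace and stop on an object; "newtons" is the grip in N (left out, the last holds). Time passes only in rows, so rows that do not move let the fingers close. It gives the time, the measured TCP pose, the force, the opening and the grip force at its end, in the units of the state.
- robot.read_state(): the state, without advancing time (a new reading comes with each control period).
- robot.read_camera(name): name is "scene" or "top" or "wrist"; returns a dict with "pixels" (480x640x3 uint8, blue, green, red), "mtx" (3x3 intrinsics, pixels), "eye" and "rotation" of the camera in the world. Camera axes: x right, y up, looking along -z (the intrinsics and any distortion apply to the point x, -y, -z); pixel columns grow to the right and rows downward; lengths in m; the calibration is good to about 2 mm. A picture is of the moment at which its call begins. There is no depth.
- robot.close_job(): hands the job in; it is judged then, once.
The state is a dict: "t": time; "q": joint angles; "dq": joint speeds; "joint_torque": joint torques, N m; "tool_pos": TCP position; "orientation": TCP orientation; "force": force on the tool from outside, world axes, zero at the start; "wrist_torque": the same for the moment, N m; "opening": finger opening in m; "gripper_force": force on a finger pad.
Only numpy, scipy, OpenCV 4.12 (cv2) and the standard library are available. Lean on these libraries where they do the work, as an engineer would, in place of code of your own. Each camera call takes 0.05 s, during which the arm holds its last target. There are 200 camera calls.

## Working session

There is one attempt and no reset: what is moved stays moved. The work goes in short steps, Python scripts to look and compute and a tool call to move; the robot and the scene stay as the last step left them, time stands still between calls to the robot, and variables do not carry over. Pictures are saved under pics/ and viewed, at most 11 in all, crops included, and the job is handed in when it is done.

Besides the shell and the picture viewer there is one more tool, called after "Call:" as name(argument=value, ...), one argument or row to a line, values as JSON. play_rows: Moves the arm, as the interface text tells. Its arguments: {"type":"object","properties":{"deltas":{"type":"array"},"newtons":{"type":"number"}},"required":["deltas"]}

```bash
mkdir -p pics; ls
cat > h.py <<'E'
import numpy as np, cv2, pickle
from plant import robot
def shot(n,f):
    c=robot.read_camera(n); cv2.imwrite(f'pics/{f}.png',c['pixels']); pickle.dump(c,open(f'pics/{f}.pkl','wb')); return c
def ray(c,u,v,z):
    d=np.linalg.inv(c['mtx'])@[u,v,1]; d=np.asarray(c['rotation'])@[d[0],-d[1],-d[2]]
    e=np.asarray(c['eye']); return e+d*(z-e[2])/d[2]
E
python3 - <<'E'
from h import *
a=shot('top','t0');b=shot('scene','s0')
for c in (a,b): print(c['eye'],np.round(c['rotation'],3),c['mtx'],[k for k in c])
E
```

```text
pics
[0.48269689 0.00597686 0.91117365] [ 0.144 -0.107 -1.555] [[488.26616984   0.         320.25833672]
 [  0.         488.26616984 240.04262334]
 [  0.           0.           1.        ]] ['pixels', 'mtx', 'eye', 'rotation']
[0.22656574 0.74144462 0.62181377] [ 0.293 -1.246 -2.377] [[594.62030352   0.         320.62539983]
 [  0.         594.62030352 234.63805203]
 [  0.           0.           1.        ]] ['pixels', 'mtx', 'eye', 'rotation']
```

View pics/t0.png

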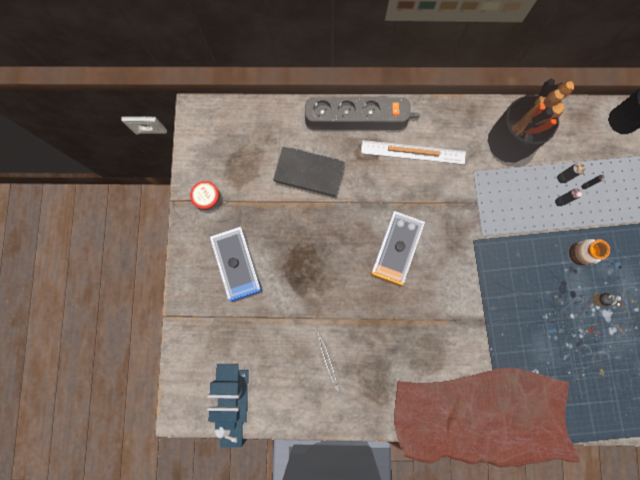

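View pics/s0.png

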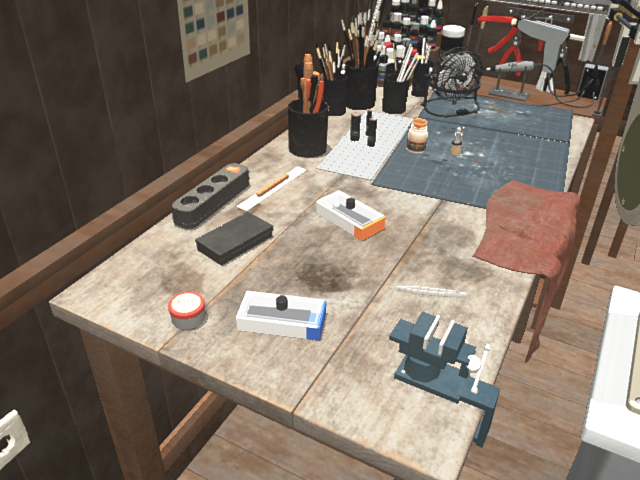

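The top view shows the orange-ended dish around pixel (398,247), balls at its far end near (401–414,224), and the blue dish at (235,263). I'll enlarge the orange dish.

```bash
sed -i 's/np.asarray(c\[.rotation.\])@/cv2.Rodrigues(np.array(c["rotation"]))[0]@/' h.py
python3 - <<'E'
from h import *
p=cv2.imread('pics/t0.png')[200:296,350:446]
cv2.imwrite('pics/t0c.png',cv2.resize(p,(576,576),interpolation=cv2.INTER_CUBIC))
E
```

```text
(no output)
```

View pics/t0c.png

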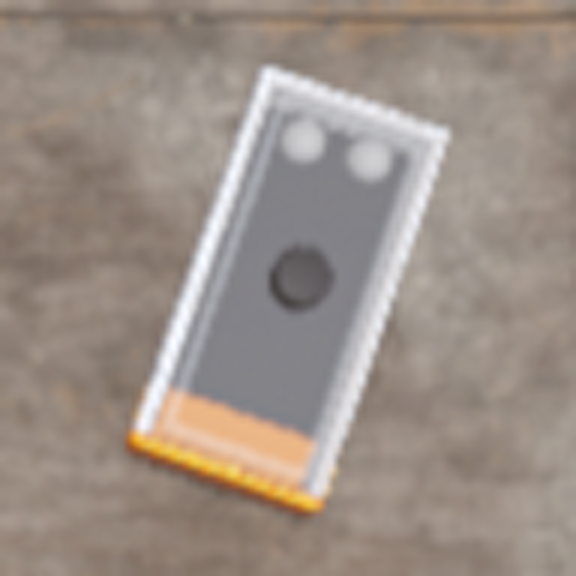

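In the crop, the rim corners are at about (268,68), (450,130), (326,500) and (133,435). The knob top is at (302,276) and the balls are at (303,140) and (370,160), both at the far wall.

Run:
```python
from h import *
c=pickle.load(open('pics/t0.pkl','rb'))
P=np.array([ray(c,350+(u+.5)/6-.5,200+(v+.5)/6-.5,.027) for u,v in [(268,68),(450,130),(326,500),(133,435)]])[:,:2]
print(P.round(4)); n=np.linalg.norm
print('sizes',n(P[0]-P[1]),n(P[2]-P[3]),n(P[0]-P[3]),n(P[1]-P[2]))
print('ctr',P.mean(0)); d=P[:2].mean(0)-P[2:].mean(0); print('yaw',np.degrees(np.arctan2(d[1],d[0])))
print('knob',ray(c,350+302.5/6-.5,200+276.5/6-.5,.046))
for u,v in [(238,263),(232,263)]: print('blue',ray(c,u,v,.027))
s=robot.read_state(); print(s['tool_pos'],s['orientation'],s['opening'],s['t'])
print(cv2.Rodrigues(np.array(s['orientation']))[0].round(3))
```

```text
[[ 0.6813 -0.1085]
 [ 0.6624 -0.1639]
 [ 0.5487 -0.1245]
 [ 0.5676 -0.0667]]
sizes 0.05850704802309225 0.06080324741975257 0.12113780879746863 0.12028820877716531
ctr [ 0.61499403 -0.11589228]
yaw -19.62992693436851
knob [ 0.61379926 -0.11547415  0.046     ]
blue [0.58131696 0.17717376 0.027     ]
blue [0.58118991 0.18818617 0.027     ]
[ 0.23228636 -0.55263482  0.21768081] [-3.07798422e+00 -6.20420163e-01  2.91121414e-04] 0.09309984231533054 0.1
[[ 0.922  0.387 -0.001]
 [ 0.387 -0.922  0.002]
 [ 0.    -0.002 -1.   ]]
```

Call:
play_rows(
  deltas=[0,0,0,7,93,0,0,0,7,93,0,0,0,7,93,0,0,0,7,93,0,0,0,7,93,0,0,0,7.2,93,7,-15,0,0,93,12,-27,0,0,93,15,-34,0,0,93,15,-34,0,0,93],
)

```text
t: 0.93
tool_pos: [0.3158, -0.4641, 0.2181]
orientation: [-3.096, 0.526, 0.001]
force: [0.1, -0.4, 0.4]
opening: 0.093
gripper_force: 0.0
```

Call:
play_rows(
  deltas=[15,-34,0,0,93,15,-34,0,0,93,15,-34,0,0,93,15,-34,0,0,93,15,-34,0,0,93,15,-34,0,0,93,15,-34,0,0,93,15,-34,0,0,93,15,-34,0,0,93,15,-34,0,0,93],
)

```text
t: 1.77
tool_pos: [0.5703, -0.1921, 0.2183]
orientation: [-3.097, 0.523, 0.001]
force: [-0.1, -0.3, 0.8]
opening: 0.0933
gripper_force: 0.0
```

```bash
cat >> h.py <<'E'
def to(x,y,z,yaw):
    s=robot.read_state(); R=cv2.Rodrigues(np.array(s['orientation']))[0]
    print('t',s['t'],'pos',np.round(s['tool_pos'],4),'yaw',np.degrees(np.arctan2(R[1,0],R[0,0])).round(2),'open',s['opening'],'gf',s['gripper_force'],'F',np.round(s['force'],1),'q',np.round(s['q'],2))
    print('tool mm',(1000*R.T@(np.array([x,y,z])-s['tool_pos'])).round(1), 'zaxis',R[:,2].round(3))
E
python3 - <<'E'
from h import *
to(.6406,-.1253,.003,-19.6)
E
```

```text
t 1.7667 pos [ 0.5703 -0.1921  0.2183] yaw -19.18 open 0.09333472509858236 gf 0.0 F [-0.1 -0.3  0.8] q [-0.41  0.14  1.48  0.    1.52  1.5 ]
tool mm [ 44.6 -86.1 215.3] zaxis [-0.  0. -1.]
```

Call:
play_rows(
  deltas=[15,-32,10,0.3,93,14,-30,25,0,93,10,-20,35,0,93,3,-6,35,0,93,0,0,30,0,93,0,0,15,0,93,0,0,0,0,93,0,0,0,0,93],
)

```text
t: 2.43
tool_pos: [0.6373, -0.1248, 0.0674]
orientation: [-3.096, 0.533, 0.005]
force: [-0.1, -0.2, 0.8]
opening: 0.0928
gripper_force: 0.0
```

Run:
```python
from h import *
to(.6406,-.1253,.003,-19.6)
shot('top','t1')
c=shot('wrist','w1'); print(c['eye'],c['rotation'])
```

```text
t 2.4333 pos [ 0.6373 -0.1248  0.0674] yaw -19.55 open 0.09282621679713565 gf 0.0 F [-0.1 -0.2  0.8] q [-0.27  0.38  1.48  0.    1.29  1.64]
tool mm [ 3.5 -0.6 64.4] zaxis [-0.003  0.001 -1.   ]
[ 0.71835083 -0.1520438   0.23633539] [-0.20431673  0.28899944 -1.89720546]
```

View pics/w1.png

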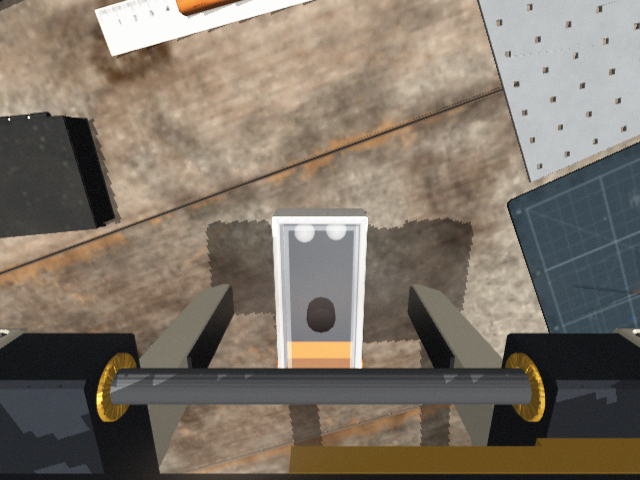

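The wrist view shows the dish centred and parallel between the fingers: rim x 274–367, knob at (321,314), balls at (304,232) and (336,232). I'll descend and close gently.

Call:
play_rows(
  deltas=[3,0,18,0,93,0,0,20,0,93,0,0,14,0,93,0,0,7,0,93,0,0,4,0,93,0,0,1,0,93,0,0,0,0,85,0,0,0,0,70,0,0,0,0,64,0,0,0,0,58],
  newtons=6,
)

```text
t: 3.37
tool_pos: [0.6419, -0.1269, 0.0055]
orientation: [3.095, -0.537, 0.002]
force: [-0.2, -0.8, 1.2]
opening: 0.071
gripper_force: 0.0
```

Call:
play_rows(
  deltas=[0,0,0,0,50,0,0,0,0,50,0,0,0,0,50,0,0,0,0,50],
)

```text
t: 3.7
tool_pos: [0.6417, -0.1267, 0.0051]
orientation: [-3.095, 0.537, -0.001]
force: [-0.1, 0.1, 4.4]
opening: 0.0602
gripper_force: 6.0
```

Call:
play_rows(
  deltas=[-0.5,0,-2,0,50,-0.8,0,-3,0,50,-1,0,-3,0,50,-1.1,0,-3,0,50,-1.2,0,-3,0,50,-1.2,0,-3,0,50,0,0,0,0,50,0,0,0,0,50],
)

```text
t: 4.37
tool_pos: [0.636, -0.1249, 0.022]
orientation: [3.095, -0.537, 0.001]
force: [-1.0, 0.0, -2.4]
opening: 0.0596
gripper_force: 6.0
```

Run:
```python
from h import *
to(.6406,-.1253,.003,-19.6)
c=shot('scene','s1')['pixels'][160:260,280:420]
cv2.imwrite('pics/s1c.png',cv2.resize(c,(700,500),interpolation=cv2.INTER_CUBIC))
```

```text
t 4.3667 pos [ 0.636  -0.1249  0.022 ] yaw -19.67 open 0.0596285216330146 gf 5.999908000230789 F [-1.   0.  -2.4] q [-0.27  0.42  1.51 -0.    1.2   1.64]
tool mm [ 4.5 -1.2 19. ] zaxis [ 0.001 -0.    -1.   ]
```

View pics/s1c.png

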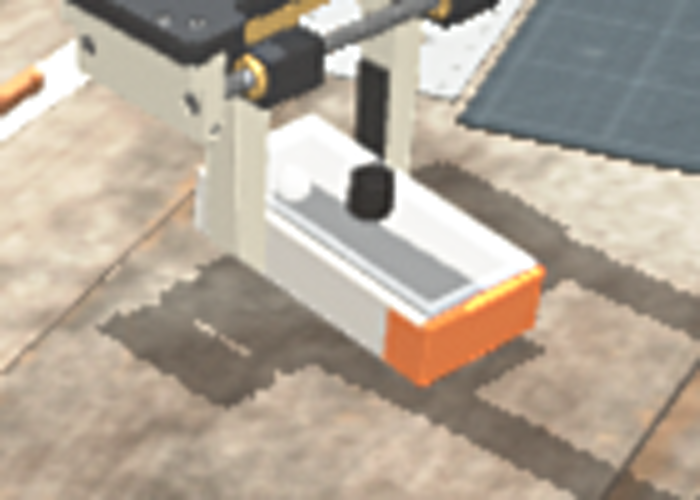

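The orange end's lower edge (crop 425,385) rests on the bench and the far end is raised about 10°, so the dish pivots in the pads. I'll tilt it further, then tighten the grip and lift it clear.

Call:
play_rows(
  deltas=[-1.3,0,-3,0,50,-1.6,0,-3,0,50,-1.7,0,-3,0,50,-1.9,0,-3,0,50,-2,0,-3,0,50,-0.8,0,-1,0,50,0,0,0,0,50,0,0,0,0,50,0,0,0,0,50,0,0,0,0,50],
)

```text
t: 5.25
tool_pos: [0.627, -0.1216, 0.0374]
orientation: [-3.095, 0.537, 0.0]
force: [0.0, 0.5, -3.0]
opening: 0.0598
gripper_force: 6.0
```

Call:
play_rows(
  deltas=[0,0,0,0,50,0,0,0,0,50,0,0,0,0,50,0,0,0,0,50,0,0,-1,0,50,0,0,-3,0,50,0,0,-4,0,50,0,0,-4,0,50,0,0,-3,0,50,0,0,0,0,50],
  newtons=35,
)

```text
t: 6.08
tool_pos: [0.628, -0.1219, 0.0541]
orientation: [3.095, -0.537, 0.003]
force: [0.1, -0.9, -2.8]
opening: 0.0595
gripper_force: 35.0
```

Run:
```python
from h import *
to(.6406,-.1253,.003,-19.6)
c=shot('scene','s2')['pixels'][160:260,280:420]
a=cv2.resize(c,(560,400),interpolation=cv2.INTER_CUBIC)
cv2.imwrite('pics/s2c.png',a)
```

```text
t 6.0833 pos [ 0.628  -0.1219  0.0541] yaw -19.67 open 0.05945921922519695 gf 34.99925673007965 F [ 0.1 -0.9 -2.8] q [-0.27  0.36  1.53 -0.    1.25  1.64]
tool mm [12.9 -1.1 51.1] zaxis [ 0.002 -0.001 -1.   ]
```

View pics/s2c.png

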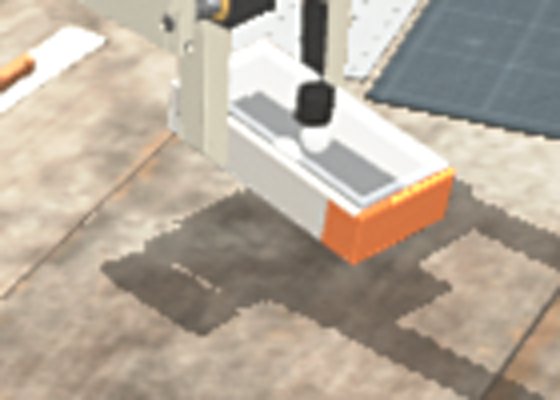

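The dish is clear of the bench and tilted. Both balls are rolling mid-floor, at crop (288,148) and (316,138). I'll hold for over a second.

Call:
play_rows(
  deltas=[0,0,0,0,50,0,0,0,0,50,0,0,0,0,50,0,0,0,0,50,0,0,0,0,50,0,0,0,0,50,0,0,0,0,50,0,0,0,0,50,0,0,0,0,50,0,0,0,0,50],
)

```text
t: 6.97
tool_pos: [0.6271, -0.1217, 0.0526]
orientation: [-3.095, 0.537, 0.0]
force: [-0.2, 0.1, -2.4]
opening: 0.0595
gripper_force: 35.0
```

Call:
play_rows(
  deltas=[0,0,0,0,50,0,0,0,0,50,0,0,0,0,50,0,0,0,0,50,0,0,0,0,50,0,0,0,0,50],
)

```text
t: 7.47
tool_pos: [0.6271, -0.1217, 0.0526]
orientation: [-3.095, 0.537, 0.0]
force: [0.2, -0.2, -3.0]
opening: 0.0599
gripper_force: 35.0
```

Run:
```python
from h import *
c=shot('scene','s3')['pixels'][160:260,280:420]
d=shot('top','t3')['pixels'][190:290,340:450]
a=cv2.resize(c,(420,300),interpolation=cv2.INTER_CUBIC)
b=cv2.resize(d,(330,300),interpolation=cv2.INTER_CUBIC)
cv2.imwrite('pics/s3c.png',np.hstack([a,b]))
```

```text
(no output)
```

View pics/s3c.png

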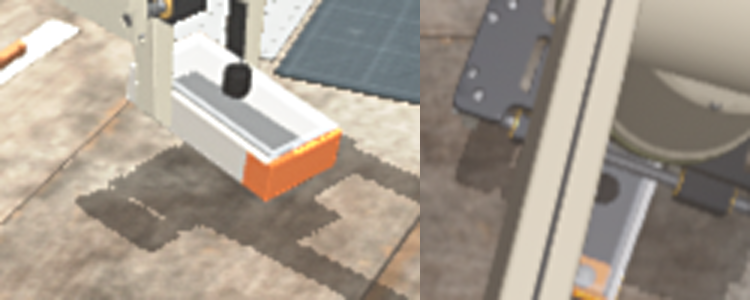

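No ball is left on the grey floor, and the top view shows one in the orange trough near (585,275). I'll lower until the orange edge touches, loosen the grip and rotate the dish back down.

Call:
play_rows(
  deltas=[0,0,3,0,50,0,0,4,0,50,0,0,4,0,50,0,0,2,0,50,0,0,1,0,50,0,0,0,0,50],
)

```text
t: 8.07
tool_pos: [0.6267, -0.1216, 0.0379]
orientation: [-3.095, 0.537, 0.002]
force: [-0.1, -0.6, -3.5]
opening: 0.0598
gripper_force: 35.0
```

Call:
play_rows(
  deltas=[0,0,0,0,50,0,0,0,0,50,0,0,0,0,50,0.8,0,2,0,50,1.5,0,2.5,0,50,1.5,0,2.5,0,50,1.5,0,2.5,0,50,1.5,0,2.5,0,50,1.2,0,2.5,0,50,1.2,0,2.5,0,50],
  newtons=6,
)

```text
t: 8.9
tool_pos: [0.6357, -0.1248, 0.0212]
orientation: [-3.095, 0.537, 0.001]
force: [-0.9, -0.5, -0.8]
opening: 0.0604
gripper_force: 6.0
```

Call:
play_rows(
  deltas=[1,0,2.5,0,50,1,0,2.5,0,50,0.8,0,2.5,0,50,0.8,0,2.5,0,50,0.7,0,2,0,50,0.6,0,2,0,50,0.5,0,1.5,0,50,0,0,0,0,50,0,0,0,0,50,0,0,0,0,50],
)

```text
t: 9.73
tool_pos: [0.6411, -0.1267, 0.0064]
orientation: [3.095, -0.537, 0.001]
force: [-0.7, 0.9, 1.0]
opening: 0.0601
gripper_force: 6.0
```

Run:
```python
from h import *
to(.6406,-.1253,.005,-19.6)
c=shot('scene','s4')['pixels'][160:260,280:420]
d=shot('top','t4')['pixels'][190:290,340:450]
a=cv2.resize(c,(420,300),interpolation=cv2.INTER_CUBIC)
b=cv2.resize(d,(330,300),interpolation=cv2.INTER_CUBIC)
cv2.imwrite('pics/s4c.png',np.hstack([a,b]))
```

```text
t 9.7333 pos [ 0.6411 -0.1267  0.0064] yaw -19.67 open 0.060087029493523396 gf 6.000065803527832 F [-0.7  0.9  1. ] q [-0.27  0.45  1.5  -0.    1.18  1.64]
tool mm [-0.9 -1.1  1.4] zaxis [ 0.001 -0.    -1.   ]
```

View pics/s4c.png

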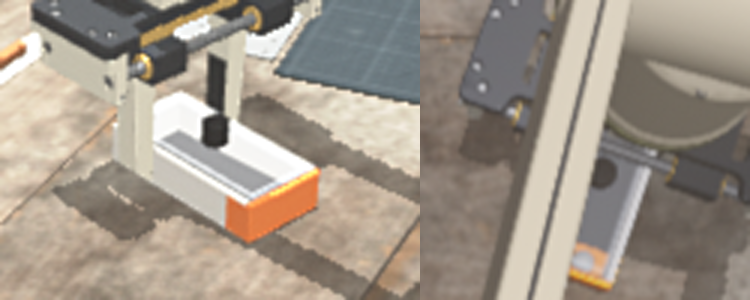

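The dish is flat to within 1.4 mm and a ball is in the trough at (585,260). I'll press down the last bit, release and rise.

Call:
play_rows(
  deltas=[0,0,0.8,0,50,0,0,0.8,0,50,0,0,0,0,50,0,0,0,0,62,0,0,0,0,66,0,0,0,0,75,0,0,0,0,90,0,0,0,0,90,0,0,0,0,90],
)

```text
t: 10.58
tool_pos: [0.6408, -0.1266, 0.0044]
orientation: [-3.095, 0.537, 0.0]
force: [-0.3, -0.5, -0.3]
opening: 0.0873
gripper_force: 0.0
```

Call:
play_rows(
  deltas=[0,0,-10,0,90,0,0,-22,0,90,0,0,-30,0,90,-8,0,-30,0,90,-20,0,-30,0,90,-20,0,-20,0,90,-20,0,0,0,90,-10,0,0,0,90,0,0,0,0,90,0,0,0,0,90],
)

```text
t: 11.42
tool_pos: [0.5676, -0.1004, 0.1474]
orientation: [3.095, -0.536, 0.002]
force: [0.6, 0.4, -0.0]
opening: 0.09
gripper_force: 0.0
```

Run:
```python
from h import *
to(.614,-.1157,.15,-19.6)
c=shot('wrist','w5'); p=c['pixels']; d=shot('top','t5')['pixels'][190:290,340:450]
b=cv2.resize(d,(330,300),interpolation=cv2.INTER_CUBIC)
a=cv2.resize(p,(460,345))
o=np.zeros((345,790,3),np.uint8); o[:,:460]=a; o[:300,460:]=b
cv2.imwrite('pics/w5c.png',o)
```

```text
t 11.4167 pos [ 0.5676 -0.1004  0.1474] yaw -19.66 open 0.08995510670038259 gf 0.0 F [ 0.6  0.4 -0. ] q [-0.26  0.11  1.64 -0.    1.39  1.65]
tool mm [48.9 -1.2 -2.5] zaxis [ 0.001 -0.    -1.   ]
```

View pics/w5c.png

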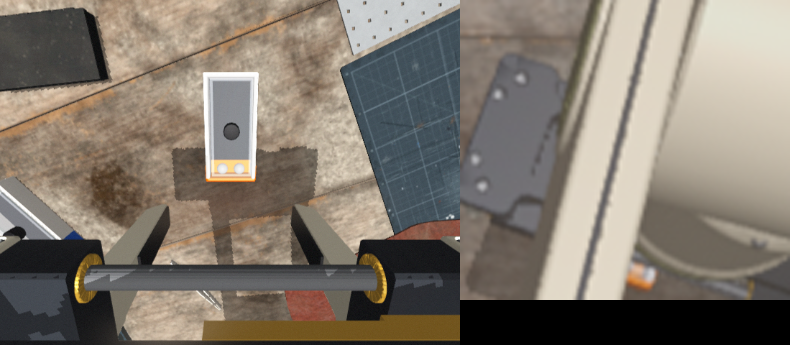

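The dish stands flat with the lid on and both balls in the trough, at (222,169) and (240,169). The knob is at (231,131), which is full-frame (321,182). Next I'll measure the knob.

Run:
```python
from h import *
c=pickle.load(open('pics/w5.pkl','rb')); g=c['pixels'].max(2)
m=(g[160:205,298:345]<75).astype(np.uint8); n,l,s,ce=cv2.connectedComponentsWithStats(m); i=1+s[1:,4].argmax(); print(s[i],ce[i]+[298,160])
u,v=ce[i]+[298,160]
k=ray(c,u,v,.043); print('knob',k)
# rim corners in the 460-wide view
for a,b in [(204,73),(258,73),(257,180),(206,180)]: print(ray(c,a*640/460,b*640/460,.027).round(4))
to(k[0],k[1],.025,0)
```

```text
[ 13  11  23  24 174] [321.22988506 183.52873563]
knob [ 0.61281409 -0.11562879  0.043     ]
[ 0.6797 -0.109   0.027 ]
[ 0.6602 -0.1635  0.027 ]
[ 0.5452 -0.1253  0.027 ]
[ 0.5662 -0.0668  0.027 ]
t 11.5167 pos [ 0.5679 -0.1006  0.1468] yaw -19.68 open 0.08998609090612371 gf 0.0 F [0.3 0.1 0.4] q [-0.26  0.11  1.64 -0.    1.39  1.65]
tool mm [ 47.3  -1.  121.8] zaxis [ 0. -0. -1.]
```

Call:
play_rows(
  deltas=[8,0,5,0,60,16,-1,15,0,50,16,0,25,0,40,7,0,25,0,40,0,0,20,0,40,0,0,12,0,40,0,0,6,0,40,0,0,3,0,40,0,0,0,0,40,0,0,0,0,40],
  newtons=15,
)

```text
t: 12.35
tool_pos: [0.6129, -0.1155, 0.0368]
orientation: [3.095, -0.537, 0.003]
force: [0.3, -0.7, 1.0]
opening: 0.0399
gripper_force: 0.0
```

Run:
```python
from h import *
to(.6128,-.1155,.0325,-19.6)
```

```text
t 12.35 pos [ 0.6129 -0.1155  0.0368] yaw -19.67 open 0.03993724419842048 gf 0.0 F [ 0.3 -0.7  1. ] q [-0.27  0.34  1.59 -0.    1.21  1.65]
tool mm [-0.1  0.1  4.3] zaxis [ 0.002 -0.001 -1.   ]
```

Call:
play_rows(
  deltas=[0,0,2,0,40,0,0,2,0,40,0,0,0,0,40,0,0,0,0,30,0,0,0,0,24,0,0,0,0,20,0,0,0,0,14,0,0,0,0,10,0,0,0,0,10,0,0,0,0,10],
)

```text
t: 13.18
tool_pos: [0.612, -0.1153, 0.0317]
orientation: [3.095, -0.537, 0.0]
force: [-0.7, 0.1, 1.2]
opening: 0.0174
gripper_force: 15.0
```

Call:
play_rows(
  deltas=[0,0,-1,0,10,0,0,-2,0,10,0,0,-2,0,10,0,0,-3,0,10,0,0,-5,0,10,0,0,-8,0,10,0,0,-12,0,10,0,0,-10,0,10,0,0,-6,0,10,0,0,0,0,10],
)

```text
t: 14.02
tool_pos: [0.6137, -0.1157, 0.0836]
orientation: [3.095, -0.536, 0.007]
force: [-0.0, 0.5, -1.3]
opening: 0.0176
gripper_force: 15.0
```

Run:
```python
from h import *
to(.57,.015,.082,-19.6)
c=shot('scene','s6')['pixels'][140:260,270:430]
cv2.imwrite('pics/s6c.png',cv2.resize(c,(640,480),interpolation=cv2.INTER_CUBIC))
```

```text
t 14.0167 pos [ 0.6137 -0.1157  0.0836] yaw -19.67 open 0.017632673734448098 gf 14.9999038875103 F [-0.   0.5 -1.3] q [-0.27  0.29  1.56  0.    1.29  1.65]
tool mm [ -85.2 -108.3    1.2] zaxis [ 0.004 -0.001 -1.   ]
```

View pics/s6c.png

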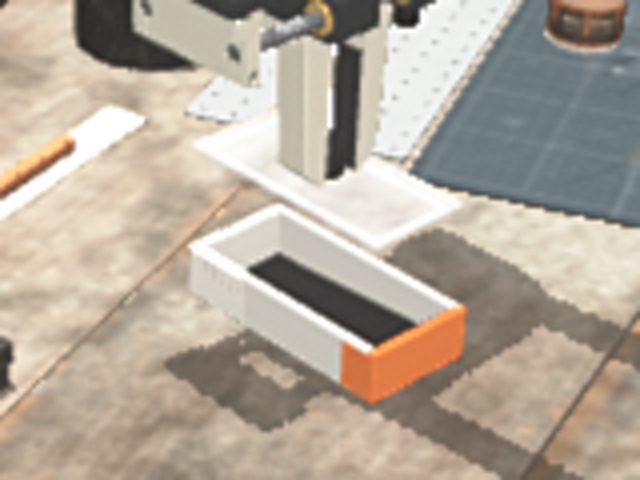

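The lid is lifted level and clear by its knob, and the dish stays flat. I'll carry the lid to the free bench area.

Call:
play_rows(
  deltas=[-5,-6,0,0,10,-10,-12,0,0,10,-14,-18,0,0,10,-16,-20,0,0,10,-15,-19,0,0,10,-12,-17,0,0,10,-8,-10,0,0,10,-5,-6,5,0,10,0,0,10,0,10,0,0,12,0,10],
)

```text
t: 14.9
tool_pos: [0.5687, 0.0151, 0.0531]
orientation: [3.095, -0.535, 0.002]
force: [0.3, -0.7, -1.0]
opening: 0.0177
gripper_force: 15.0
```

Call:
play_rows(
  deltas=[0,0,12,0,10,0,0,10,0,10,0,0,8,0,10,0,0,5,0,10,0,0,3,0,10,0,0,2,0,10,0,0,1,0,10,0,0,0,0,10,0,0,0,0,10],
)

```text
t: 15.65
tool_pos: [0.5687, 0.0151, 0.0131]
orientation: [-3.095, 0.537, -0.001]
force: [0.9, -0.3, -0.9]
opening: 0.0176
gripper_force: 15.0
```

Run:
```python
from h import *
to(.57,.015,.0087,-19.6)
```

```text
t 15.65 pos [0.5687 0.0151 0.0131] yaw -19.67 open 0.0176276903798309 gf 14.999784082174301 F [ 0.9 -0.3 -0.9] q [-0.06  0.24  1.76  0.    1.14  1.85]
tool mm [ 1.2 -0.4  4.4] zaxis [ 0.001 -0.    -1.   ]
```

Call:
play_rows(
  deltas=[0,0,1.5,0,10,0,0,1.5,0,10,0,0,1,0,10,0,0,0.4,0,10,0,0,0,0,10,0,0,0,0,10],
)

```text
t: 16.15
tool_pos: [0.5684, 0.0151, 0.0085]
orientation: [-3.095, 0.536, -0.0]
force: [-3.6, 0.3, 4.3]
opening: 0.0174
gripper_force: 15.0
```

Call:
play_rows(
  deltas=[0,0,0,0,20,0,0,0,0,26,0,0,0,0,34,0,0,0,0,40,0,0,0,0,40,0,0,-6,0,40,0,0,-20,0,40,0,0,-35,0,40,0,0,-35,0,40,0,0,-35,0,40],
)

```text
t: 16.98
tool_pos: [0.5677, 0.0151, 0.1407]
orientation: [3.095, -0.537, -0.001]
force: [1.2, 0.4, 0.0]
opening: 0.0402
gripper_force: 0.0
```

Call:
play_rows(
  deltas=[-20,0,-30,0,40,-30,0,-20,0,40,-35,0,0,0,40,-35,0,0,0,40,-20,0,0,0,40,0,0,0,0,40,0,0,0,0,40],
)

```text
t: 17.57
tool_pos: [0.4363, 0.0625, 0.1899]
orientation: [-3.095, 0.535, -0.003]
force: [-0.4, 0.8, 0.3]
opening: 0.0403
gripper_force: 0.0
```

Run:
```python
from h import *
to(.57,.015,.2,-19.6)
a=shot('scene','s7')['pixels'][140:350,200:420]; b=shot('top','t7')['pixels'][190:310,200:440]
o=np.zeros((400,800,3),np.uint8); o[:,:400]=cv2.resize(a,(400,400)); o[:200,400:]=cv2.resize(b,(400,200))
w=shot('wrist','w7')['pixels']; o[200:,400:667]=cv2.resize(w,(267,200),interpolation=cv2.INTER_AREA)
cv2.imwrite('pics/f.png',o)
```

```text
t 17.5667 pos [0.4363 0.0625 0.1899] yaw -19.61 open 0.04029069794675421 gf 0.0 F [-0.4  0.8  0.3] q [ 0.03 -0.3   1.95 -0.    1.49  1.94]
tool mm [ 1.419e+02 -1.000e-01 -9.800e+00] zaxis [ 0.002 -0.    -1.   ]
```

View pics/f.png

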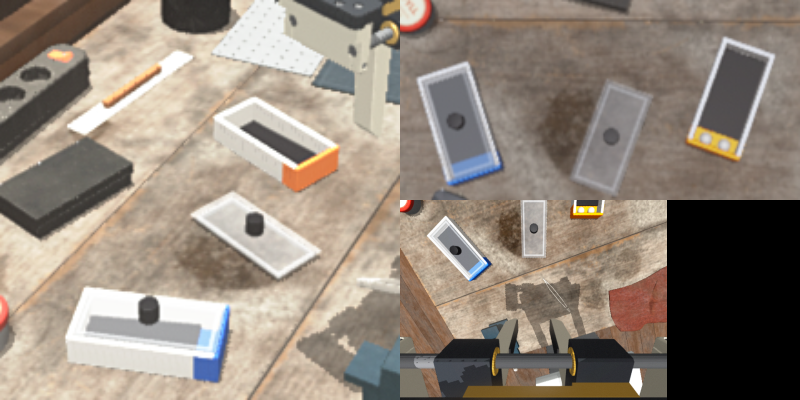

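The lid lies flat, knob up, at (611,137) in the top view. The open dish stands flat with both balls in its trough, at (706,139) and (725,145), and the gripper is clear.

```bash
python3 -c "
from plant import robot
print(robot.close_job())"
```

```text
the job is handed in; nothing more can be done
None
```

The job is handed in at about 18 s: the last pictures showed both balls in the orange-end trough, the dish standing flat, and the lid lying flat, knob up, between the two dishes. I gripped the dish about 29 mm behind mid-length, because the tool could not tilt and it had to pivot in the pads.

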